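# Lay out the jeweller's soldering place

### The arm

A 6-joint arm with a two-finger parallel gripper is mounted at the origin on the work surface. World frame = base frame: x ahead of the robot, y to its left, z up, the work surface at z = 0. Lengths are in m, angles in rad, forces in N, time in s.
With the tool pointing down it reaches from about 0.35 to 0.85 m from the base axis. Payload 8.1 kg.
Tool frame: the origin (TCP) lies at the very end of the fingers, on their centre line; the grasp point (between the pads) lies 19 mm behind it; z points along the fingers, y is the line along which they close (so a half turn about z gives the same grasp; the last joint's range is limited). The gripper opens to 93 mm and grips with 3 to 60 N. Pads are 15 mm wide; open, the fingers measure 128 mm over their backs; the gripper's body (75 mm by 188 mm) begins 65 mm behind the grasp point.
Start: joints at [1.141, 0.13, 1.488, -0, 1.523, -0.085], TCP at [0.203, 0.565, 0.219] pointing down, gripper open.
Joint ranges: [-2.96, 2.96], [-0.89, 2.26], [0.02, 2.5], [-1.34, 4.48], [0, 2.73], [-2.66, 2.66]. Speed limits (rad/s): [2.39, 2.39, 2.79, 3.14, 3.14, 3.14].

### API

Orientations are given as a rotation vector (axis times angle).
In Python, from plant import robot gives the robot as it stands. The module is installed in compiled form; this text tells all that it offers.
- The arm moves only by the tool play_rows, never from a script. Its argument "increments" is text: rows parted by semicolons, each of 5 numbers parted by spaces: the shift along the tool's x, y, z in mm, then the turn about the tool's z in degrees, then the closure, from -1 (fully open) to 1 (shut). In form: dx dy dz yaw claw; .... A call has 1 to 20 rows; each row is the pose to reach, as a shift and turn from the pose commanded when the call began, along the tool's axes at that moment; what a row does not reach only later rows make up. A row lasts 1/10 s, in which the tool goes at most 50 mm and 8.59 degrees, less where a joint would pass 70% of its speed; a pose out of reach is approached as far as the arm can. A call with a gripper value outside its range is refused whole. The fingers move at their own pace and stop on an object; "force" is the grip in N (left out, the last holds). Time passes only in rows, so rows that repeat a pose let the fingers close. It gives the time, the measured TCP pose, the force, the opening and the grip force at its end, in the units of the state.
- robot.read_state(): the state, without advancing time (a new reading comes with each control period).
- robot.read_camera(name): name is "side" or "top" or "wrist"; returns the picture (384x512x3 uint8, blue, green, red); there is no depth.
- robot.calibration(name): a dict with "vertical_fov" (degrees; the focal length in pixels is half the picture's height over the tangent of half this angle, whatever the lens; pixels are square), "cx", "cy" (the principal point, pixels), "rvec" (rotation vector, rad) and "tvec" (3), from world to camera coordinates, as OpenCV has them. Camera axes: x right, y down, z forward; pixel columns grow to the right and rows downward; lengths in m; the calibration is good to about 2 mm. A picture is of the moment at which its call begins: read the wrist's pose just before it. calibration takes no time and is no camera call; for the wrist camera it gives the pose at the moment of the call.
- robot.close_job(): hands the job in; it is judged then, once.
Trained networks look in the newest picture that a camera, given by its name, has taken for a name from the list of things; names that differ only in an ending like _2 or _b are one class to them, and where a whole thing is asked for, a point or a joint stands for the part that bears it (a point fixed in the world has none). Each returns a list of dicts, best first, with "conf" (0 to 1); they miss things now and then, are a little off and sometimes report something else, mostly with a low value. They report only what shows in the picture. A call takes as long as a camera call. They do not tell look-alikes from the thing itself.
- robot.recognise(camera, query): "centre" ([x, y, z] in m, in world coordinates, good to about 4 mm: the middle of the surface that is visible of it).
- robot.regions_of(camera, query): "pixels" (384x512 bool, what is visible of it).
- robot.landmark_of(camera, query): "centre" ([x, y, z] in m, in world coordinates, good to about 4 mm: a listed point, or the origin of a listed thing).
The state is a dict: "t": time; "q": joint angles; "dq": joint speeds; "joint_torque": joint torques, N m; "tool_pos": TCP position; "orientation": TCP orientation; "force": force on the tool from outside, world axes, zero at the start; "wrist_torque": the same for the moment, N m; "opening": finger opening in m; "gripper_force": force on a finger pad.
Only numpy, scipy, OpenCV 4.12 (cv2) and the standard library are available. Lean on these libraries where they do the work, as an engineer would, in place of code of your own. Each camera call takes 0.05 s, during which the arm holds its last target. There are 200 camera calls.

### The job

Get the soldering place ready: lay the white brick in the middle of the grey-green mat with its long side along the mat's long side, and set the copper ring flat on the middle of the brick. Stand the blue-lidded jar on the mat to the left of the brick and the orange-lidded jar to the right (left and right as seen from the robot), each in line with the brick and about 20 mm clear of its end. Take the brass plate by its red wooden head out of the wooden rest and press it upright, edge down, fully home in the middle of the sprung clip; let go of everything, never tip the jars, and leave the mug and the pen pot where they are.

Things in the scene. Friction and masses are not known exactly. Their poses are not given: they have to be found in the camera images.
- brick_mid (a point): Loose off-white soldering brick, 50 (its x) x 80 (its y) x 28 mm high, about 0.1 kg, lying flat on the table; this point is its centre. z up, y along its long side.
- band_mid (a point): Loose copper ring (a short tube standing on its end, open top and bottom): 40 mm outside, 30 mm inside diameter, 14 mm high, about 65 g; this point is its centre, half-way up. z up.
- jar_blue_mid (a point): Loose closed round glass jar with a blue lid, 46 mm diameter, 50 mm high, about 0.11 kg; this point is on its axis, half-way up. z up.
- jar_orange_mid (a point): Loose closed round glass jar with an orange lid, same size as the blue-lidded one: 46 mm diameter, 50 mm high; this point is on its axis, half-way up. z up.
- plate_mid (a point): Loose brass plate, upright in the wooden rest's slot: 4 mm thick (its x), 56 wide (y), 60 high, dark round marks; on it a red wooden head 14 thick (x), 40 wide (y), 24 high. 84 mm high in all, 0.12 kg, same either way round. This point is half-way up: 42 mm above the lower edge, 30 mm below the middle of the head. z up.
- mat: Grey-green soldering mat fixed to the bench, 110 (its x) x 240 (its y) x 4 mm; origin at the centre of its underside on the bench, so its top is 4 mm above. Its x points away from the robot, its long y axis to the robot's left, turned by up to 0.2 rad.
- clip: Sprung clip fixed to the bench: blue base 70 (its x) x 90 (y) x 14 mm, two steel jaws 56 mm long along y, tops 47 mm above the bench. Origin: centre of underside. The mouth lies over it, along y, open upward, 13 mm wide, narrowing over 17 mm to a 1 mm gap; jaws part along x under 5 to 10 N of downward push. Home: plate's lower edge on the base, 14 mm above the bench.
- rest: Dark wooden rest fixed to the bench, 50 (its x) x 80 (its y) x 30 mm high, origin at the centre of the underside; a slot 5 mm wide and 16 mm deep along its y axis holds the brass plate upright. To take the plate, draw it straight up.
- mug: Bystander: white mug, 78 mm diameter, 95 mm high, handle at its +y; origin at the centre of the underside. Leave alone.
- pot: Bystander: white square pen pot, 80 x 80 x 85 mm with pens standing up to 140 mm; origin at the centre of the underside. Leave alone.
Mind the look-alikes: they are no part of the job. Leave any pink, purple or turquoise look-alike of the part that bears plate_mid alone.

How it is judged:
By the outcome, as a careful person would: the job done as asked, in the order asked, and still so for the second after the job is handed in, with the robot touching nothing.
It also fails if it takes over 128 s, if anything falls off the work surface, if the arm or the gripper's body presses on something with over 40 N, if the wrist force passes 120 N, or if a joint passes its speed limit or range.

## Working session

There is one attempt and no reset: what is moved stays moved. The work goes in short steps, Python scripts to look and compute and a tool call to move; the robot and the scene stay as the last step left them, time stands still between calls to the robot, and variables do not carry over. Pictures are saved under pics/ and viewed, at most 16 in all, crops included, and the job is handed in when it is done.

Besides the shell and the picture viewer there is one more tool, called after ">>>" as name(argument=value, ...), one argument or row to a line, values as JSON. play_rows: Moves the arm, as the interface text tells. Its arguments: {"type":"object","properties":{"increments":{"type":"string"},"force":{"type":"number"}},"required":["increments"]}

```bash
mkdir -p pics
cat > h.py <<'E'
import numpy as np, cv2
from plant import robot
def cal(n):
    c=robot.calibration(n); f=192/np.tan(np.radians(c["vertical_fov"])/2)
    K=np.array([[f,0,c["cx"]],[0,f,c["cy"]],[0,0,1]])
    R=cv2.Rodrigues(np.array(c["rvec"],float))[0]; return K,R,np.array(c["tvec"],float).ravel()
def ray(n,uv,z,c=None):
    K,R,t=c or cal(n); d=R.T@np.linalg.inv(K)@np.array([uv[0],uv[1],1.]); o=-R.T@t
    return o+d*(z-o[2])/d[2]
def proj(n,p,c=None):
    K,R,t=c or cal(n); q=K@(R@np.array(p,float)+t); return q[:2]/q[2]
def loc(p):  # world point -> mm shift in tool axes
    s=robot.read_state(); R=cv2.Rodrigues(np.array(s["orientation"],float))[0]
    return (R.T@(np.array(p)-s["tool_pos"])*1000).round(1)
E
python3 - <<'E'
from h import *
s=robot.read_state(); print(s["tool_pos"],s["orientation"],s["opening"])
print(cv2.Rodrigues(np.array(s["orientation"]))[0].round(3))
for n in["top","side"]:
    im=robot.read_camera(n); cv2.imwrite(f"pics/{n}0.png",cv2.resize(im,(800,600)))
    K,R,t=cal(n); print(n,(-R.T@t).round(3),K[0,0])
    for q in["brick_mid","band_mid","jar_blue_mid","jar_orange_mid","plate_mid","mat","clip","rest","mug","pot"]:
        print(q,[(np.round(d["centre"],3).tolist(),round(d["conf"],2),proj(n,d["centre"]).round().tolist()) for d in robot.landmark_of(n,q)[:4]])
E
```

```text
[0.20256477 0.56417557 0.21758767] [-5.38872541e-01 -3.09457921e+00  2.79336101e-03] 0.09273071482474768
[[-0.941  0.338 -0.001]
 [ 0.338  0.941 -0.002]
 [ 0.    -0.002 -1.   ]]
top [0.294 0.    1.38 ] 383.85143571985157
brick_mid [([0.428, -0.164, 0.003], 0.3, [293.0, 199.0])]
band_mid [([0.427, 0.152, 0.009], 0.46, [205.0, 197.0])]
jar_blue_mid [([0.442, 0.009, 0.024], 0.7, [245.0, 193.0])]
jar_orange_mid [([0.43, 0.307, 0.025], 0.58, [161.0, 195.0])]
plate_mid [([0.322, -0.22, 0.043], 0.53, [310.0, 228.0]), ([0.337, -0.112, 0.044], 0.49, [279.0, 223.0]), ([0.425, -0.156, 0.053], 0.48, [292.0, 198.0]), ([0.246, -0.269, 0.044], 0.46, [324.0, 251.0])]
mat [([0.615, -0.168, -0.002], 0.56, [294.0, 148.0])]
clip [([0.612, 0.165, -0.003], 0.82, [204.0, 147.0]), ([0.582, 0.46, 0.001], 0.67, [122.0, 153.0])]
rest [([0.429, -0.165, 0.002], 0.73, [293.0, 199.0])]
mug [([0.58, 0.463, -0.004], 0.71, [121.0, 154.0])]
pot [([0.605, -0.457, -0.0], 0.82, [373.0, 153.0]), ([0.457, -0.297, 0.016], 0.37, [330.0, 191.0])]
side [ 0.062 -0.677  0.933] 408.16592979190375
brick_mid [([0.452, -0.296, 0.012], 0.87, [320.0, 287.0])]
band_mid [([0.431, 0.152, 0.012], 0.53, [232.0, 180.0])]
jar_blue_mid [([0.447, 0.018, 0.022], 0.57, [257.0, 204.0])]
jar_orange_mid []
plate_mid [([0.245, -0.271, 0.044], 0.83, [242.0, 311.0]), ([0.428, -0.157, 0.055], 0.74, [283.0, 242.0]), ([0.336, -0.11, 0.041], 0.73, [244.0, 246.0]), ([0.32, -0.218, 0.038], 0.58, [259.0, 281.0])]
mat [([0.613, -0.164, 0.0], 0.56, [338.0, 229.0])]
clip [([0.614, 0.166, 0.0], 0.74, [278.0, 161.0])]
rest [([0.428, -0.159, -0.003], 0.71, [283.0, 255.0])]
mug [([0.582, 0.464, -0.002], 0.88, [230.0, 117.0])]
pot [([0.604, -0.458, -0.002], 0.56, [408.0, 314.0])]
```

Run:
```python
from h import *
im=robot.read_camera("top"); c=im[115:275,90:400]; cv2.imwrite("pics/t1.png",cv2.resize(c,(800,413),interpolation=cv2.INTER_CUBIC))
for n in["top"]:
  for q in["brick_mid","mat","clip","rest","plate_mid","band_mid"]:
    for d in robot.regions_of(n,q)[:2]:
        m=d["pixels"].astype(np.uint8); k=max(cv2.findContours(m,0,1)[0],key=cv2.contourArea)
        z={"brick_mid":.028,"mat":.004,"clip":.014,"rest":.03,"plate_mid":.084,"band_mid":.014}[q]
        w=np.array([ray(n,p,z)[:2] for p in k[:,0]],np.float32); r=cv2.minAreaRect(w)
        print(n,q,round(d["conf"],2),m.sum(),np.round(r[0],4),np.round(r[1],3),round(r[2],1))
```

```text
top brick_mid 0.9 309 [ 0.4479 -0.2965] [0.049 0.082] 24.3
top mat 0.71 1915 [ 0.6094 -0.1673] [0.116 0.236] 1.3
top clip 0.56 490 [0.6106 0.1629] [0.07  0.091] 1.3
top rest 0.76 199 [ 0.4247 -0.162 ] [0.048 0.076] 6.9
top rest 0.22 1914 [ 0.6026 -0.1636] [0.108 0.231] 0.3
top plate_mid 0.58 82 [ 0.3156 -0.2146] [0.021 0.05 ] 63.5
top plate_mid 0.48 50 [ 0.3346 -0.109 ] [0.014 0.041] 45.7
top band_mid 0.61 6 [0.4254 0.1354] [0.011 0.004] 1.8
```

View pics/t1.png

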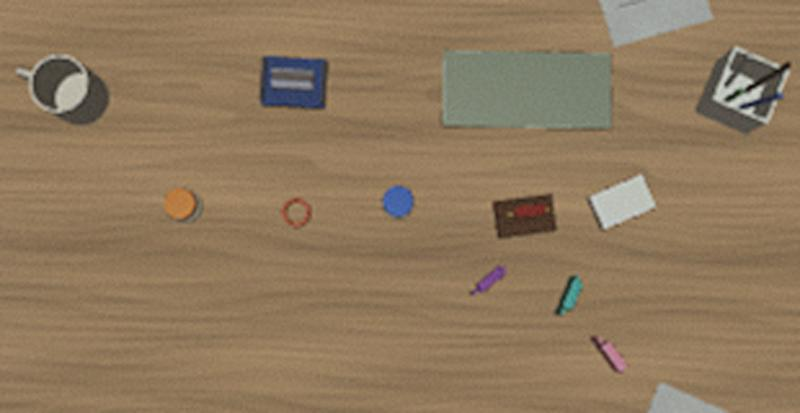

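View pics/side0.png

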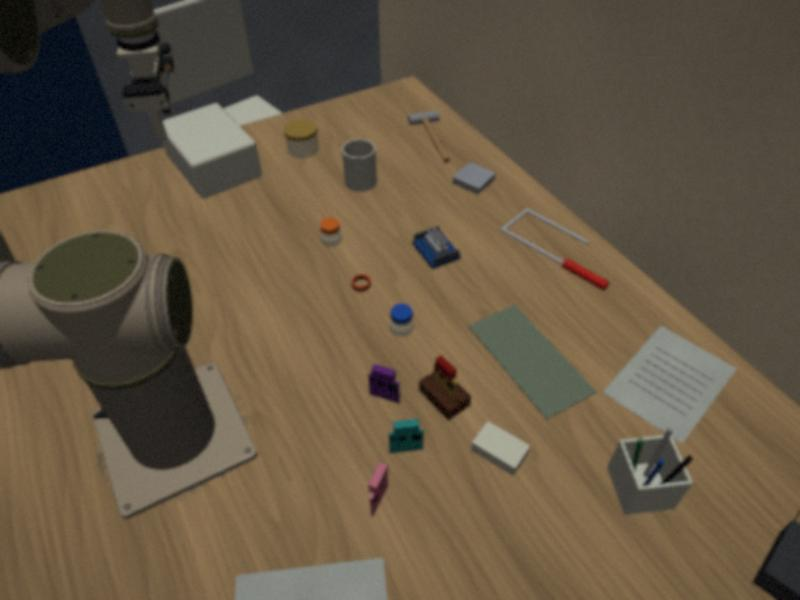

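The top view (crop scale 2.58) shows the orange jar (180,204), ring (297,212), blue jar (398,201), brick (622,200), mat (527,90) and clip (294,82). There are four plates. The red-headed one at (530,212) stands in the rest and fits the description. The purple (488,280), turquoise (570,295) and pink (608,353) ones are look-alikes to leave alone.

Moving towards the brick, and looking with the wrist camera on the way.

>>> play_rows(
  increments="-372 -306 -30 0 -1;-372 -306 -30 0 -1;-372 -306 -30 0 -1;-372 -306 -30 0 -1;-372 -306 -30 0 -1;-372 -306 -30 0 -1;-372 -306 -30 0 -1;-372 -306 -30 0 -1;-372 -306 -30 0 -1;-372 -306 -30 0 -1;-372 -306 -30 0 -1;-372 -306 -30 0 -1;-372 -306 -30 0 -1",
  force=20,
)

```text
t: 2.75
tool_pos: [0.4489, 0.1518, 0.2485]
orientation: [-0.538, -3.095, -0.0]
force: [0.1, 1.9, -1.0]
opening: 0.0932
gripper_force: 0.0
```

Run:
```python
from h import *
s=robot.read_state(); print(s["t"],s["tool_pos"],s["q"])
im=robot.read_camera("wrist"); cv2.imwrite("pics/w1.png",im)
K,R,t=cal("wrist"); print(-R.T@t,K[0,0],R.round(2))
for q in["band_mid","jar_blue_mid","jar_orange_mid","clip"]:
    print(q,[(np.round(d["centre"],4).tolist(),round(d["conf"],2)) for d in robot.landmark_of("wrist",q)[:3]])
```

```text
2.75 [0.44894642 0.15182139 0.24852581] [ 2.17493525e-01 -2.27244089e-01  1.78021842e+00  4.49751283e-04
  1.58894633e+00 -1.00920456e+00]
[0.37662082 0.17745857 0.41394552] 296.9877780323162 [[ 0.34  0.94  0.  ]
 [ 0.9  -0.32  0.28]
 [ 0.26 -0.09 -0.96]]
band_mid [([0.4305, 0.1542, 0.0057], 0.8)]
jar_blue_mid [([0.4441, 0.012, 0.023], 0.88)]
jar_orange_mid [([0.4353, 0.3055, 0.0285], 0.59)]
clip [([0.6128, 0.1681, 0.0025], 0.57)]
```

View pics/w1.png

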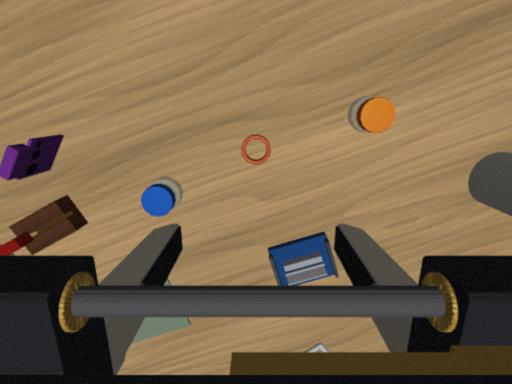

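The wrist view shows the ring (256,150), blue lid (158,200), orange lid (377,114) and clip (303,260), with the rest at the lower left. Continuing to the brick.

>>> play_rows(
  increments="-152 -423 30 46 -1;-152 -423 30 46 -1;-152 -423 30 46 -1;-152 -423 30 46 -1;-152 -423 30 46 -1;-152 -423 30 46 -1;-152 -423 30 46 -1;-152 -423 30 46 -1;-152 -423 30 46 -1;-152 -423 30 46 -1;-152 -423 30 46 -1;-152 -423 30 46 -1",
)

```text
t: 4.2
tool_pos: [0.4498, -0.2974, 0.2187]
orientation: [-1.704, -2.639, -0.001]
force: [0.1, -0.1, 0.1]
opening: 0.0929
gripper_force: 0.0
```

```bash
cat >> h.py <<'E'
def rect(n,mask,z,draw=None):
    k=max(cv2.findContours(mask.astype(np.uint8),0,1)[0],key=cv2.contourArea); c=cal(n)
    w=np.array([ray(n,p,z,c)[:2] for p in k[:,0]],np.float32); r=cv2.minAreaRect(w)
    b=cv2.boxPoints(r); e=[b[1]-b[0],b[2]-b[1]]; l=max(e,key=np.linalg.norm)
    if l[1]<0: l=-l
    return np.round(r[0],4), np.round(sorted(r[1]),4), round(float(np.degrees(np.arctan2(-l[0],l[1]))),1)  # centre, size, angle of long side from world y (ccw)
def toolang():
    R=cv2.Rodrigues(np.array(robot.read_state()["orientation"],float))[0]; return round(float(np.degrees(np.arctan2(-R[0,1],R[1,1]))),2)
E
python3 - <<'E'
from h import *
s=robot.read_state(); print(s["t"],s["tool_pos"],toolang(),s["q"][5])
im=robot.read_camera("wrist"); cv2.imwrite("pics/w2.png",im)
for q,z in[("brick_mid",.028),("mat",.004),("rest",.03)]:
    for d in robot.regions_of("wrist",q)[:1]: print(q,d["conf"],rect("wrist",d["pixels"],z),d["pixels"].sum())
    print(q,[(np.round(d["centre"],4).tolist(),round(d["conf"],2)) for d in robot.landmark_of("wrist",q)[:3]])
E
```

```text
4.2 [ 0.44983605 -0.29735296  0.21865581] -65.7 -1.1036514226890257
brick_mid 0.61 (array([ 0.4511, -0.2942]), array([0.0495, 0.0796]), 24.3) 2572
brick_mid [([0.4526, -0.3021, 0.0115], 0.82)]
mat 0.84 (array([ 0.6116, -0.1661]), array([0.112 , 0.2404]), 0.3) 17497
mat [([0.6129, -0.1621, 0.0021], 0.7)]
rest 0.92 (array([ 0.4302, -0.1631]), array([0.0508, 0.0836]), 7.5) 2833
rest [([0.4302, -0.1644, 0.0002], 0.94)]
```

View pics/w2.png

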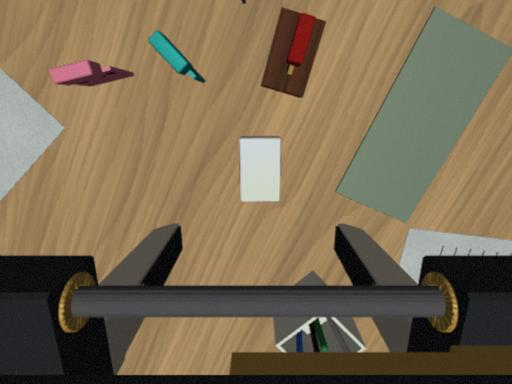

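The brick (260,169) is square to the tool, and the mat (430,110) and rest (293,52) are both clear. Grasping the brick.

>>> play_rows(
  increments="1 1 50 0 -1;1 1 100 0 -1;1 1 150 0 -1;1 1 190 0 -1;1 1 205 0 -1;1 1 214 0 -1;1 1 214 0 -1;1 1 214 0 -0.2;1 1 214 0 0.4;1 1 214 0 0.4;1 1 214 0 0.4;1 1 214 0 0.4;1 1 214 0 0.4;1 1 190 0 0.4;1 1 150 0 0.4;1 1 110 0 0.4",
  force=25,
)

```text
t: 6.15
tool_pos: [0.4491, -0.2964, 0.1087]
orientation: [-1.704, -2.636, -0.0]
force: [-0.1, -0.2, -0.3]
opening: 0.05
gripper_force: 25.0
```

>>> play_rows(
  increments="0 0 -30 0 0.4;51 201 -30 -24 0.4;51 201 -30 -24 0.4;51 201 -30 -24 0.4;51 201 -30 -24 0.4;51 201 -30 -24 0.4;51 201 -30 -24 0.4;51 201 -30 -24 0.4",
)

```text
t: 6.95
tool_pos: [0.6115, -0.1687, 0.1381]
orientation: [-1.119, -2.934, 0.001]
force: [0.8, -0.9, -0.3]
opening: 0.0499
gripper_force: 25.0
```

Run:
```python
from h import *
s=robot.read_state(); print(s["t"],s["tool_pos"],toolang(),s["opening"])
im=robot.read_camera("wrist"); cv2.imwrite("pics/w3.png",im)
for q,z in[("brick_mid",s["tool_pos"][2]+.024),("mat",.004)]:
    for d in robot.regions_of("wrist",q)[:1]: print(q,d["conf"],rect("wrist",d["pixels"],z),d["pixels"].sum())
robot.read_camera("top")
for d in robot.regions_of("top","mat")[:1]: print(d["conf"],rect("top",d["pixels"],.004))
```

```text
6.95 [ 0.61149195 -0.16865832  0.13810606] -41.76 0.04993483634764315
brick_mid 0.81 (array([ 0.6003, -0.1603]), array([0.0496, 0.0644]), 48.9) 10840
mat 0.91 (array([ 0.6116, -0.1664]), array([0.1103, 0.2409]), -0.3) 15503
0.87 (array([ 0.6024, -0.1987]), array([0.0806, 0.1396]), -18.5)
```

View pics/w3.png

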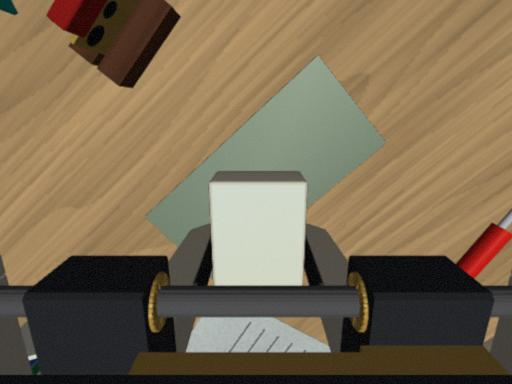

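I turned it the wrong way: the brick (258,230) lies across the mat's diagonal, so it needs +48° in all. Turning, lowering and releasing.

>>> play_rows(
  increments="1 1 30 8 0.4;1 1 60 16 0.4;1 1 80 24 0.4;1 1 90 32 0.4;1 1 95 40 0.4;1 1 100 48.2 0.4;1 1 100 48.2 0.4;1 1 110 48.2 0.4;1 1 120 48.2 0.4;1 1 125 48.2 0.4;1 1 129 48.2 0.4;1 1 129 48.2 0.4",
)

```text
t: 8.4
tool_pos: [0.612, -0.1667, 0.0092]
orientation: [-2.219, -2.223, 0.001]
force: [-0.3, -0.4, -0.7]
opening: 0.0499
gripper_force: 25.0
```

Run:
```python
from h import *
s=robot.read_state(); print(s["t"],s["tool_pos"],toolang(),s["force"])
```

```text
8.4 [ 0.61202031 -0.16666988  0.00922588] -89.91 [-0.33947294 -0.44418935 -0.69463397]
```

>>> play_rows(
  increments="0 0 0.5 0 0;0 0 0.5 0 -0.6;0 0 0.5 0 -1;0 0 0.5 0 -1;0 0 -20 0 -1;0 0 -60 0 -1;0 0 -110 0 -1;0 0 -160 0 -1;0 0 -210 0 -1;0 0 -210 0 -1",
)

```text
t: 9.4
tool_pos: [0.6165, -0.1682, 0.2303]
orientation: [2.211, 2.213, 0.01]
force: [-0.2, 0.1, 0.0]
opening: 0.0929
gripper_force: 0.0
```

Run:
```python
from h import *
s=robot.read_state(); print(s["t"],s["tool_pos"],toolang(),s["q"])
im=robot.read_camera("wrist"); cv2.imwrite("pics/w4.png",im)
for q,z in[("brick_mid",.032),("mat",.004)]:
    for d in robot.regions_of("wrist",q)[:1]: print(q,d["conf"],rect("wrist",d["pixels"],z),d["pixels"].sum())
```

```text
9.4 [ 0.61652295 -0.16820685  0.23025697] -89.95 [-3.46572162e-01  2.15599545e-01  1.37217201e+00  3.23630032e-05
  1.53854852e+00 -3.47463021e-01]
brick_mid 0.64 (array([ 0.6075, -0.162 ]), array([0.0488, 0.0809]), 0.8) 2602
mat 0.61 (array([ 0.6049, -0.1604]), array([0.1071, 0.2333]), 0.3) 12175
```

View pics/w4.png

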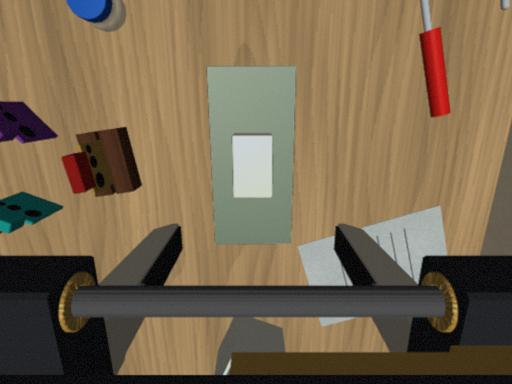

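The brick (253,166) is square and central on the mat (252,155). On to the ring.

>>> play_rows(
  increments="320 -182 10 0 -1;320 -182 10 0 -1;320 -182 10 0 -1;320 -182 10 0 -1;320 -182 10 0 -1;320 -182 10 0 -1;320 -182 10 0 -1;320 -182 10 0 -1;320 -182 10 0 -1;320 -182 10 0 -1;320 -182 10 0 -1",
)

```text
t: 10.65
tool_pos: [0.4301, 0.1521, 0.2087]
orientation: [-2.221, -2.221, 0.002]
force: [0.8, 0.6, 0.3]
opening: 0.0928
gripper_force: 0.0
```

```bash
cat >> h.py <<'E'
def blob(n,im,lo,hi,z,near=None):
    m=cv2.inRange(cv2.cvtColor(im,cv2.COLOR_BGR2HSV),lo,hi); c=cal(n); out=[]
    for k in cv2.findContours(m,0,1)[0]:
        if cv2.contourArea(k)<60: continue
        w=np.array([ray(n,p,z,c)[:2] for p in k[:,0]],np.float32); (x,y),r=cv2.minEnclosingCircle(w); out.append((round(x,4),round(y,4),round(r,4)))
    return out
E
python3 - <<'E'
from h import *
s=robot.read_state(); print(s["t"],s["tool_pos"],toolang())
im=robot.read_camera("wrist"); cv2.imwrite("pics/w5.png",im)
print("ring",blob("wrist",im,(0,130,60),(9,255,255),.014),blob("wrist",im,(175,130,60),(180,255,255),.014))
print("blue",blob("wrist",im,(105,150,60),(130,255,255),.05)); print("orange",blob("wrist",im,(8,190,120),(18,255,255),.05))
for q,z in[("band_mid",.014),("clip",.014)]:
    for d in robot.regions_of("wrist",q)[:1]: print(q,d["conf"],rect("wrist",d["pixels"],z),d["pixels"].sum())
    print(q,[(np.round(d["centre"],4).tolist(),round(d["conf"],2)) for d in robot.landmark_of("wrist",q)[:3]])
E
```

```text
10.65 [0.43010902 0.15212698 0.20868456] -90.01
ring [(0.4296, 0.1562, 0.0198)] []
blue [(0.4441, 0.0214, 0.0206), (0.5934, 0.1714, 0.0486)]
orange [(0.4347, 0.3072, 0.0203)]
band_mid 0.81 (array([0.4289, 0.1563]), array([0.0359, 0.0364]), -0.1) 311
band_mid []
clip 0.78 (array([0.6121, 0.1622]), array([0.0768, 0.0949]), -2.4) 4509
clip [([0.6127, 0.1674, 0.0077], 0.64)]
```

View pics/w5.png

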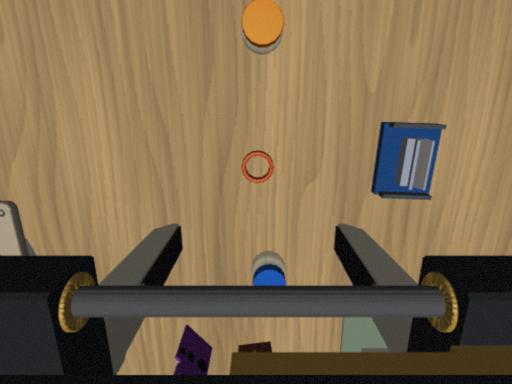

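The ring (258,167) measures 39.6 mm across, so the scale is sound. Orange lid (263,22), clip (407,160), blue lid (269,275).

>>> play_rows(
  increments="4 0 50 0 -1;4 0 100 0 -1;4 0 150 0 -1;4 0 185 0 -1;4 0 200 0 -1;4 0 205.5 0 -1;4 0 205.5 0 -0.5;4 0 205.5 0 0;4 0 205.5 0 0.5;4 0 205.5 0 0.5;4 0 205.5 0 0.5;4 0 205.5 0 0.5;4 0 205.5 0 0.5;4 0 185 0 0.5;4 0 150 0 0.5;4 0 100 0 0.5;4 0 90 0 0.5",
  force=15,
)

```text
t: 12.6
tool_pos: [0.4333, 0.158, 0.1256]
orientation: [2.217, 2.219, 0.012]
force: [0.9, 0.0, -0.2]
opening: 0.0396
gripper_force: 15.0
```

>>> play_rows(
  increments="-322 182 -10 0 0.5;-322 182 -10 0 0.5;-322 182 -10 0 0.5;-322 182 -10 0 0.5;-322 182 -10 0 0.5;-322 182 -10 0 0.5;-322 182 -10 0 0.5;-322 182 -10 0 0.5;-322 182 -10 0 0.5;-322 182 20 0 0.5;-322 182 40 0 0.5;-322 182 40 0 0.5;-322 182 40 0 0.5",
)

```text
t: 13.9
tool_pos: [0.6116, -0.1637, 0.0792]
orientation: [-2.219, -2.222, 0.001]
force: [-0.2, -0.2, 0.2]
opening: 0.0398
gripper_force: 15.0
```

Run:
```python
from h import *
s=robot.read_state(); print(s["t"],s["tool_pos"],toolang(),s["opening"])
im=robot.read_camera("wrist"); cv2.imwrite("pics/w6.png",im)
for q,z in[("brick_mid",.032),("mat",.004)]:
    for d in robot.regions_of("wrist",q)[:1]: print(q,d["conf"],rect("wrist",d["pixels"],z),d["pixels"].sum())
```

```text
13.9 [ 0.61155579 -0.16365025  0.07921674] -89.91 0.039801797692455454
brick_mid 0.58 (array([ 0.6141, -0.1511]), array([0.0503, 0.0564]), -0.7) 5196
mat 0.7 (array([ 0.614 , -0.1214]), array([0.1119, 0.1508]), 0.1) 21509
```

View pics/w6.png

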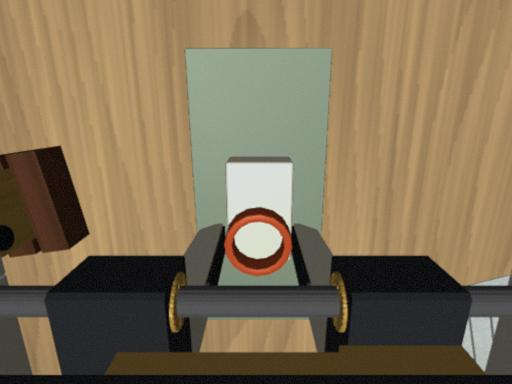

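>>> play_rows(
  increments="0 1 20 0 0.5;0 1 32 0 0.5;0 1 39 0 0.5;0 1 42.5 0 0.5;0 1 42.5 0 0.5;0 1 42.5 0 0.5;0 1 42.5 0 0;0 1 42.5 0 -0.5;0 1 42.5 0 -1;0 1 42.5 0 -1;0 1 42.5 0 -1;0 1 20 0 -1;0 1 -20 0 -1;0 1 -60 0 -1;0 1 -110 0 -1;0 1 -140 0 -1;0 1 -140 0 -1;0 1 -140 0 -1",
)

```text
t: 15.85
tool_pos: [0.6138, -0.1649, 0.2206]
orientation: [2.219, 2.221, 0.001]
force: [-0.2, 1.1, -0.6]
opening: 0.093
gripper_force: 0.0
```

Run:
```python
from h import *
s=robot.read_state(); print(s["t"],s["tool_pos"],toolang(),s["opening"])
im=robot.read_camera("wrist"); cv2.imwrite("pics/w7.png",im)
print("ring",blob("wrist",im,(0,130,60),(9,255,255),.046))
for q,z in[("brick_mid",.032),("mat",.004),("rest",.03)]:
    for d in robot.regions_of("wrist",q)[:1]: print(q,d["conf"],rect("wrist",d["pixels"],z),d["pixels"].sum())
```

```text
15.85 [ 0.61383188 -0.16491987  0.22062374] -89.95 0.09299038495178716
ring [(0.3977, -0.1709, 0.0244), (0.6124, -0.1646, 0.0194), (0.8137, -0.0586, 0.0469)]
brick_mid 0.56 (array([ 0.61  , -0.1627]), array([0.0492, 0.0799]), 0.0) 2168
rest 0.76 (array([ 0.4356, -0.158 ]), array([0.0629, 0.08  ]), 9.9) 2162
```

View pics/w7.png

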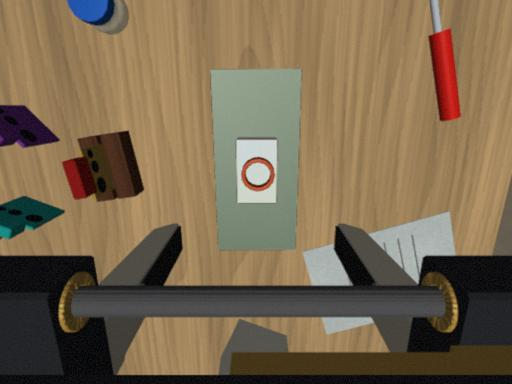

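Ring (258,173) sits on the middle of the brick (257,171). Now the blue jar.

>>> play_rows(
  increments="179 -169 0 0 -1;179 -169 0 0 -1;179 -169 0 0 -1;179 -169 0 0 -1;179 -169 0 0 -1;179 -169 0 0 -1;179 -169 0 0 -1;179 -169 0 0 -1;179 -169 0 0 -1",
)

```text
t: 16.95
tool_pos: [0.4446, 0.0134, 0.2193]
orientation: [-2.222, -2.221, 0.001]
force: [0.5, -0.5, 0.6]
opening: 0.0931
gripper_force: 0.0
```

Run:
```python
from h import *
s=robot.read_state(); print(s["t"],s["tool_pos"],toolang(),s["opening"])
im=robot.read_camera("wrist")
print("blue",blob("wrist",im,(105,150,60),(130,255,255),.05))
print(robot.landmark_of("wrist","jar_blue_mid"))
```

```text
16.95 [0.44464054 0.01336755 0.21929672] -90.02 0.09313637738994268
blue [(0.4439, 0.0151, 0.0206), (0.5958, 0.154, 0.0479)]
[{'centre': [0.446, 0.0112, 0.0257], 'conf': 0.56}]
```

>>> play_rows(
  increments="1 -0.5 50 0 -1;1 -0.5 100 0 -1;1 -0.5 150 0 -1;1 -0.5 190 0 -1;1 -0.5 205 0 -1;1 -0.5 210 0 -1;1 -0.5 210 0 -0.5;1 -0.5 210 0 0;1 -0.5 210 0 0.5;1 -0.5 210 0 0.5;1 -0.5 210 0 0.5;1 -0.5 210 0 0.5;1 -0.5 210 0 0.5;1 -0.5 195 0 0.5;1 -0.5 150 0 0.5;1 -0.5 110 0 0.5;1 -0.5 90 0 0.5;1 -0.5 90 0 0.5",
  force=25,
)

```text
t: 18.85
tool_pos: [0.4461, 0.015, 0.1332]
orientation: [2.217, 2.219, 0.007]
force: [1.1, -0.4, -1.0]
opening: 0.0448
gripper_force: 25.0
```

>>> play_rows(
  increments="-97 168 0 0 0.5;-97 168 0 0 0.5;-97 168 0 0 0.5;-97 168 0 0 0.5;-97 168 20 0 0.5;-97 168 50 0 0.5;-97 168 75 0 0.5;-97 168 90 0 0.5;-97 168 90 0 0.5;-97 168 90 0 0.5;-97 168 100 0 0.5;-97 168 108 0 0.5;-97 168 113 0 0.5;-97 168 115 0 0.5;-97 168 115 0 0.5;-97 168 115 0 0.5",
)

```text
t: 20.45
tool_pos: [0.6119, -0.0818, 0.0148]
orientation: [2.22, 2.222, 0.0]
force: [-0.0, 0.1, -1.4]
opening: 0.0446
gripper_force: 25.0
```

>>> play_rows(
  increments="0 0 1 0 0.4;0 0 1 0 0.4;0 0 1 0 0;0 0 1 0 -0.4;0 0 1 0 -1;0 0 1 0 -1;0 0 1 0 -1;0 0 -20 0 -1;0 0 -70 0 -1;0 0 -120 0 -1;0 0 -170 0 -1;0 0 -205 0 -1;0 0 -205 0 -1;0 0 -205 0 -1",
)

```text
t: 21.85
tool_pos: [0.6124, -0.0819, 0.2209]
orientation: [2.219, 2.221, 0.002]
force: [0.3, -0.8, -0.7]
opening: 0.0931
gripper_force: 0.0
```

Run:
```python
from h import *
s=robot.read_state(); print(s["t"],s["tool_pos"],toolang(),s["opening"])
im=robot.read_camera("wrist"); cv2.imwrite("pics/w8.png",im)
print("blue",blob("wrist",im,(105,150,60),(130,255,255),.054))
print("ring",blob("wrist",im,(0,130,60),(9,255,255),.046))
for q,z in[("brick_mid",.032),("mat",.004)]:
    for d in robot.regions_of("wrist",q)[:1]: print(q,d["conf"],rect("wrist",d["pixels"],z),d["pixels"].sum())
```

```text
21.85 [ 0.61243911 -0.08190984  0.22094625] -89.96 0.09308813524396495
blue [(0.6106, -0.0808, 0.0207)]
ring [(0.4062, -0.1798, 0.0267), (0.6125, -0.1625, 0.0205), (0.8115, -0.0517, 0.0485)]
brick_mid 0.74 (array([ 0.6096, -0.1595]), array([0.0491, 0.0845]), 0.1) 1849
mat 0.65 (array([ 0.6086, -0.1506]), array([0.1084, 0.2111]), 0.1) 8056
```

Blue jar stands in line with the brick. Orange jar next.

>>> play_rows(
  increments="390 -177 0 0 -1;390 -177 0 0 -1;390 -177 0 0 -1;390 -177 0 0 -1;390 -177 0 0 -1;390 -177 0 0 -1;390 -177 0 0 -1;390 -177 0 0 -1;390 -177 0 0 -1;390 -177 0 0 -1;390 -177 0 0 -1;390 -177 0 0 -1;390 -177 0 0 -1",
)

```text
t: 23.3
tool_pos: [0.4349, 0.3069, 0.2191]
orientation: [2.223, 2.22, -0.002]
force: [-0.6, 0.1, 0.0]
opening: 0.093
gripper_force: 0.0
```

Run:
```python
from h import *
s=robot.read_state(); print(s["t"],s["tool_pos"],toolang(),s["opening"])
im=robot.read_camera("wrist")
print("orange",blob("wrist",im,(8,190,120),(18,255,255),.05))
print(robot.landmark_of("wrist","jar_orange_mid"))
```

```text
23.3 [0.43488461 0.30689219 0.21911662] -90.06 0.09304661557366152
orange [(0.4346, 0.3089, 0.0205)]
[{'centre': [0.4327, 0.3069, 0.0277], 'conf': 0.89}]
```

>>> play_rows(
  increments="1 -0.5 50 0 -1;1 -0.5 100 0 -1;1 -0.5 150 0 -1;1 -0.5 190 0 -1;1 -0.5 205 0 -1;1 -0.5 210 0 -1;1 -0.5 210 0 -0.5;1 -0.5 210 0 0;1 -0.5 210 0 0.5;1 -0.5 210 0 0.5;1 -0.5 210 0 0.5;1 -0.5 210 0 0.5;1 -0.5 210 0 0.5;1 -0.5 195 0 0.5;1 -0.5 150 0 0.5;1 -0.5 110 0 0.5;1 -0.5 60 0 0.5;1 -0.5 60 0 0.5",
)

```text
t: 25.2
tool_pos: [0.4381, 0.3116, 0.1693]
orientation: [2.218, 2.22, 0.021]
force: [0.7, 0.8, 0.0]
opening: 0.0447
gripper_force: 25.0
```

>>> play_rows(
  increments="-557 177 0 0 0.5;-557 177 0 0 0.5;-557 177 0 0 0.5;-557 177 0 0 0.5;-557 177 0 0 0.5;-557 177 0 0 0.5;-557 177 0 0 0.5;-557 177 0 0 0.5;-557 177 0 0 0.5;-557 177 0 0 0.5;-557 177 0 0 0.5;-557 177 0 0 0.5;-557 177 0 0 0.5;-557 177 50 0 0.5;-557 177 90 0 0.5;-557 177 90 0 0.5;-557 177 90 0 0.5;-557 177 90 0 0.5",
)

```text
t: 27.0
tool_pos: [0.6132, -0.2482, 0.0731]
orientation: [2.217, 2.22, 0.002]
force: [0.7, 0.1, -0.1]
opening: 0.0453
gripper_force: 25.0
```

Run:
```python
from h import *
s=robot.read_state(); print(s["t"],s["tool_pos"],toolang(),s["opening"])
im=robot.read_camera("wrist")
print("ring",blob("wrist",im,(0,130,60),(9,255,255),.046)); print("blue",blob("wrist",im,(105,150,60),(130,255,255),.054))
```

```text
27.0 [ 0.61317936 -0.24816239  0.07311   ] -89.93 0.04531030280994277
ring [(0.6145, -0.167, 0.0193)]
blue []
```

>>> play_rows(
  increments="0 -1 20 0 0.5;0 -1 38 0 0.5;0 -1 46 0 0.5;0 -1 51 0 0.5;0 -1 54 0 0.5;0 -1 54 0 0.5;0 -1 54 0 0.5;0 -1 54 0 0.5",
)

```text
t: 27.85
tool_pos: [0.6108, -0.248, 0.0164]
orientation: [2.22, 2.222, 0.001]
force: [-0.2, -0.9, -1.1]
opening: 0.0447
gripper_force: 25.0
```

>>> play_rows(
  increments="0 0 1 0 0.5;0 0 2 0 0.5;0 0 2 0 0.5;0 0 2 0 0.5",
)

```text
t: 28.25
tool_pos: [0.6106, -0.2479, 0.014]
orientation: [2.22, 2.222, 0.0]
force: [0.2, 0.4, 1.0]
opening: 0.0449
gripper_force: 25.0
```

>>> play_rows(
  increments="0 0 0.7 0 0.4;0 0 0.7 0 0.4;0 0 0.7 0 0;0 0 0.7 0 -0.4;0 0 0.7 0 -1;0 0 0.7 0 -1;0 0 0.7 0 -1;0 0 -20 0 -1;0 0 -70 0 -1;0 0 -120 0 -1;0 0 -170 0 -1;0 0 -215 0 -1;0 0 -215 0 -1;0 0 -215 0 -1",
)

```text
t: 29.65
tool_pos: [0.6113, -0.2482, 0.2307]
orientation: [2.218, 2.22, 0.002]
force: [0.1, 0.2, -1.1]
opening: 0.0933
gripper_force: 0.0
```

Run:
```python
from h import *
s=robot.read_state(); print(s["t"],s["tool_pos"],toolang(),s["opening"])
im=robot.read_camera("wrist"); cv2.imwrite("pics/w9.png",im)
print("blue",blob("wrist",im,(105,150,60),(130,255,255),.054)); print("orange",blob("wrist",im,(8,190,120),(18,255,255),.054))
print("ring",blob("wrist",im,(0,130,60),(9,255,255),.046))
for q,z in[("brick_mid",.032),("mat",.004),("rest",.03)]:
    for d in robot.regions_of("wrist",q)[:1]: print(q,d["conf"],rect("wrist",d["pixels"],z),d["pixels"].sum())
```

```text
29.65 [ 0.61131312 -0.24817754  0.23068219] -89.95 0.09325704019081438
blue [(0.6105, -0.0844, 0.0207)]
orange [(0.6095, -0.2465, 0.0202)]
ring [(0.6125, -0.1658, 0.0189), (0.3997, -0.1573, 0.0237), (0.818, -0.0863, 0.0262)]
brick_mid 0.59 (array([ 0.6089, -0.1654]), array([0.0502, 0.0777]), -0.0) 2610
mat 0.62 (array([ 0.6084, -0.1683]), array([0.1107, 0.2293]), 0.1) 11160
rest 0.93 (array([ 0.4344, -0.1594]), array([0.0605, 0.0799]), 7.1) 2376
```

View pics/w9.png

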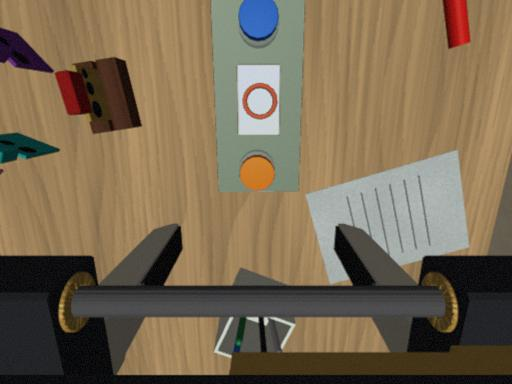

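The row is right: blue lid (259,17), ring and brick (259,100), orange lid (257,172), gaps about 18–19 mm. Now the plate with the red head.

>>> play_rows(
  increments="86 -181 0 -7.4 -1;86 -181 0 -7.4 -1;86 -181 0 -7.4 -1;86 -181 0 -7.4 -1;86 -181 0 -7.4 -1;86 -181 0 -7.4 -0.5;86 -181 0 -7.4 -0.5;86 -181 0 -7.4 -0.5",
)

```text
t: 30.65
tool_pos: [0.4302, -0.1624, 0.2285]
orientation: [-2.072, -2.361, 0.0]
force: [0.2, 0.1, 1.0]
opening: 0.0735
gripper_force: 0.0
```

Run:
```python
from h import *
s=robot.read_state(); print(s["t"],s["tool_pos"],toolang(),s["opening"])
im=robot.read_camera("wrist"); cv2.imwrite("pics/w10.png",im)
m=cv2.inRange(cv2.cvtColor(im,cv2.COLOR_BGR2HSV),(0,170,60),(5,255,255))|cv2.inRange(cv2.cvtColor(im,cv2.COLOR_BGR2HSV),(174,150,60),(180,255,255))
m[:,:150]=0;m[:,330:]=0;m[250:]=0
print("head",rect("wrist",m,.098),m.astype(bool).sum())
for d in robot.regions_of("wrist","rest")[:1]: print(d["conf"],rect("wrist",d["pixels"],.03))
for q in ["plate_mid","rest"]: print([np.round(d["centre"],4) for d in robot.landmark_of("wrist",q)])
```

```text
30.65 [ 0.43022307 -0.16240694  0.22851938] -82.56 0.07351677257256303
head (array([ 0.4292, -0.1574]), array([0.0135, 0.0421]), 7.7) 544
0.87 (array([ 0.4294, -0.1603]), array([0.0514, 0.0828]), 9.6)
[array([ 0.346 , -0.1127,  0.0399]), array([ 0.3182, -0.2171,  0.0367]), array([ 0.4256, -0.1548,  0.0525]), array([ 0.2407, -0.2757,  0.0414])]
[array([ 0.4308, -0.1632, -0.0005])]
```

View pics/w10.png

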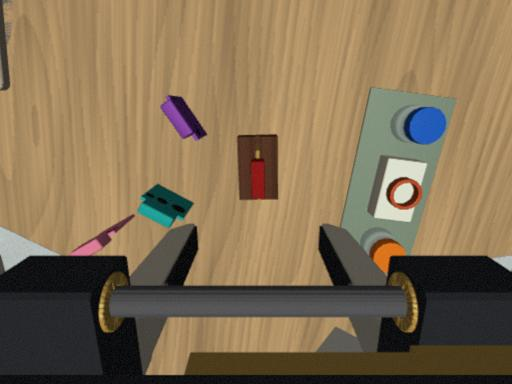

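The crop confirms it: the red head (258,178) is in the dark rest (258,167). Purple (183,118), turquoise (165,205) and pink (100,235) are left alone. Gripping the red head.

>>> play_rows(
  increments="5 0 50 0 -0.5;5 0 100 0 -0.5;5 0 135 0 -0.5;5 0 155 0 -0.5;5 0 161.5 0 -0.5;5 0 161.5 0 -0.5;5 0 161.5 0 0.2;5 0 161.5 0 1;5 0 161.5 0 1;5 0 161.5 0 1;5 0 161.5 0 1;5 0 161.5 0 1;5 0 161.5 0 1;5 0 161.5 0 1",
  force=35,
)

```text
t: 32.25
tool_pos: [0.4288, -0.1569, 0.0671]
orientation: [2.072, 2.361, 0.0]
force: [1.2, -0.3, -1.3]
opening: 0.0137
gripper_force: 34.9
```

>>> play_rows(
  increments="0 0 -20 0 1;0 0 -50 0 1;0 0 -100 0 1;306 155 -120 9.8 1;306 155 -120 9.8 1;306 155 -120 9.8 1;306 155 -120 9.8 1;306 155 -120 9.8 1;306 155 -120 9.8 1;306 155 -120 9.8 1;306 155 -120 9.8 1;306 155 -120 9.8 1;306 155 -120 9.8 1;306 155 -120 9.8 1;306 155 -120 9.8 1",
)

```text
t: 33.75
tool_pos: [0.5426, 0.1654, 0.1872]
orientation: [2.268, 2.173, 0.0]
force: [0.1, 0.1, -1.2]
opening: 0.0136
gripper_force: 34.9
```

Run:
```python
from h import *
s=robot.read_state(); print(s["t"],s["tool_pos"],toolang(),s["opening"])
im=robot.read_camera("wrist"); cv2.imwrite("pics/w11.png",cv2.resize(im,(800,600)))
hsv=cv2.cvtColor(im,cv2.COLOR_BGR2HSV)
m=cv2.inRange(hsv,(105,110,40),(130,255,255)); m=cv2.morphologyEx(m,3,np.ones((25,25),np.uint8)); print("base",rect("wrist",m,.014),m.astype(bool).sum())
for d in robot.regions_of("wrist","clip")[:1]: print(d["conf"],rect("wrist",d["pixels"],.014))
print([np.round(d["centre"],4) for d in robot.landmark_of("wrist","clip")])
for p in [(.612,.138,.047),(.612,.194,.047)]: print(proj("wrist",p))
```

```text
33.75 [0.54260061 0.16535581 0.18724602] -92.46 0.013635481575494601
base (array([0.6127, 0.1651]), array([0.0687, 0.087 ]), -2.3) 2751
0.7 (array([0.6122, 0.162 ]), array([0.0719, 0.0955]), -2.5)
[array([0.616 , 0.1668, 0.0067])]
[322.51007588 203.09726337]
[323.42911814 151.5809672 ]
```

View pics/w11.png

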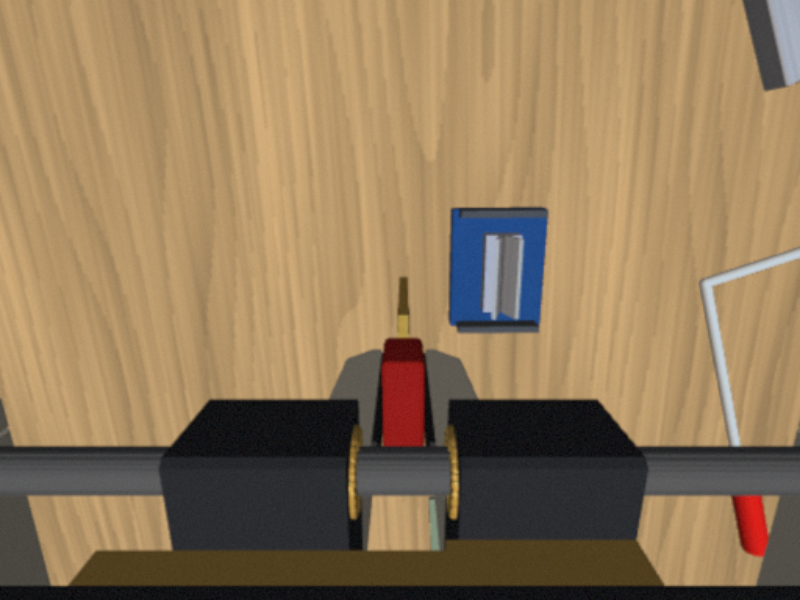

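The clip's gap is at about (498,277). The brass plate's far lower corner is at (403,277), edge-on and parallel to the jaws.

Run:
```python
from h import *
s=robot.read_state(); R=cv2.Rodrigues(np.array(s["orientation"],float))[0]
L=lambda p:((R.T@(p-s["tool_pos"]))*1000).round(1)
k=1.5625
for n,px,z in[("gap",(498,277),.03),("mouth L edge",(484.5,275),.047),("mouth R edge",(522,275),.047),("jaw far",(503,234.5),.047),("jaw near",(500,319),.047),("plate far lower corner",(403,277),s["tool_pos"][2]-.053),("plate far upper",(403,335),s["tool_pos"][2]+.007)]:
    p=ray("wrist",(px[0]/k,px[1]/k),z); print(n,p.round(4),L(p))
```

```text
gap [0.6109 0.1628 0.03  ] [ -0.2  68.2 157.4]
mouth L edge [0.5984 0.1687 0.047 ] [  5.2  55.4 140.4]
mouth R edge [0.6237 0.1676 0.047 ] [  5.2  80.8 140.4]
jaw far [0.6104 0.1956 0.047 ] [ 32.6  66.3 140.4]
jaw near [0.6093 0.1369 0.047 ] [-26.1  67.7 140.4]
plate far lower corner [0.5441 0.1904 0.1343] [24.6  0.3 53. ]
plate far upper [0.5437 0.1831 0.1943] [17.2  0.2 -7. ]
```

>>> play_rows(
  increments="4.5 40 0 0 1;4.5 68 0 0 1;4.5 68 20 0 1;4.5 68 45 0 1;4.5 68 60 0 1;4.5 68 70 0 1;4.5 68 74 0 1;4.5 68 74 0 1;4.5 68 74 0 1",
)

```text
t: 34.8
tool_pos: [0.6115, 0.1684, 0.1144]
orientation: [2.266, 2.175, 0.002]
force: [-0.5, -1.0, -1.4]
opening: 0.0137
gripper_force: 34.9
```

Run:
```python
from h import *
s=robot.read_state(); print(s["t"],s["tool_pos"],toolang(),s["opening"])
im=robot.read_camera("wrist"); cv2.imwrite("pics/w12.png",cv2.resize(im[60:300,130:390],(780,720),interpolation=cv2.INTER_CUBIC)[:600])
```

```text
34.8 [0.61147132 0.16841376 0.11441109] -92.36 0.013682656882693194
```

View pics/w12.png

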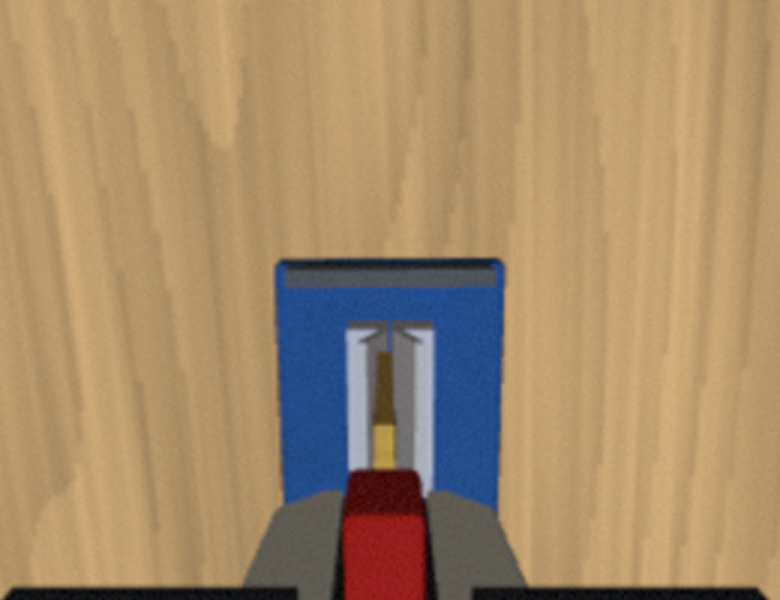

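Plate corner at (384,352) and jaw mouth centre at (390,330): the plate needs about 1.5 mm more in y. Checking the along-jaw offset.

Run:
```python
from h import *
s=robot.read_state(); R=cv2.Rodrigues(np.array(s["orientation"],float))[0]
L=lambda p:((R.T@(p-s["tool_pos"]))*1000).round(1)
for n,px,z in[("plate far lower",(384,352),s["tool_pos"][2]-.053),("jaw far top",(390,329),.047),("jaw L",(347,400),.047),("jaw R",(433.5,400),.047),("gap",(390,335),.03),("base far L",(277,262),.014),("base far R",(503,262),.014)]:
    p=ray("wrist",(px[0]/3+130,px[1]/3+60),z); print(n,p.round(4),L(p))
```

```text
plate far lower [0.6131 0.1931 0.0616] [24.6  0.3 53. ]
jaw far top [0.6148 0.1958 0.047 ] [27.4  2.  67.6]
jaw L [0.6023 0.1766 0.047 ] [ 7.7 -9.7 67.6]
jaw R [0.6259 0.1756 0.047 ] [ 7.7 13.8 67.6]
gap [0.6148 0.1905 0.03  ] [22.1  2.1 84.6]
base far L [0.5821 0.2106 0.014 ] [ 40.9 -31.5 100.6]
base far R [0.6493 0.2078 0.014 ] [ 40.8  35.9 100.7]
```

>>> play_rows(
  increments="2 1.7 0 0 1;2 1.7 0 0 1;2 1.7 8 0 1;2 1.7 14 0 1;2 1.7 20 0 1;2 1.7 24 0 1;2 1.7 28 0 1;2 1.7 32 0 1;2 1.7 34 0 1;2 1.7 34 0 1",
  force=50,
)

```text
t: 35.85
tool_pos: [0.6124, 0.1702, 0.0787]
orientation: [-2.266, -2.175, 0.001]
force: [0.6, -0.2, -1.4]
opening: 0.0135
gripper_force: 49.9
```

>>> play_rows(
  increments="0 0 2 0 1;0 0 4 0 1;0 0 6 0 1;0 0 8 0 1;0 0 8 0 1",
)

```text
t: 36.35
tool_pos: [0.6123, 0.1702, 0.0706]
orientation: [-2.266, -2.175, 0.001]
force: [0.2, -0.5, -0.6]
opening: 0.0138
gripper_force: 49.9
```

Run:
```python
from h import *
s=robot.read_state(); print(s["t"],s["tool_pos"],toolang(),s["opening"],s["force"],s["wrist_torque"])
im=robot.read_camera("wrist"); a=cv2.resize(im[60:260,160:360],(400,400),interpolation=cv2.INTER_CUBIC)
sd=robot.read_camera("side"); u=proj("side",(.612,.166,.06)).astype(int); b=cv2.resize(sd[u[1]-45:u[1]+45,u[0]-45:u[0]+45],(400,400),interpolation=cv2.INTER_CUBIC)
cv2.imwrite("pics/w13.png",np.hstack([a,b]))
```

```text
36.35 [0.61233377 0.17016429 0.0706147 ] -92.36 0.01381224731748528 [ 0.21305983 -0.48446405 -0.59329546] [ 0.02416984 -0.13899412 -0.00029025]
```

View pics/w13.png

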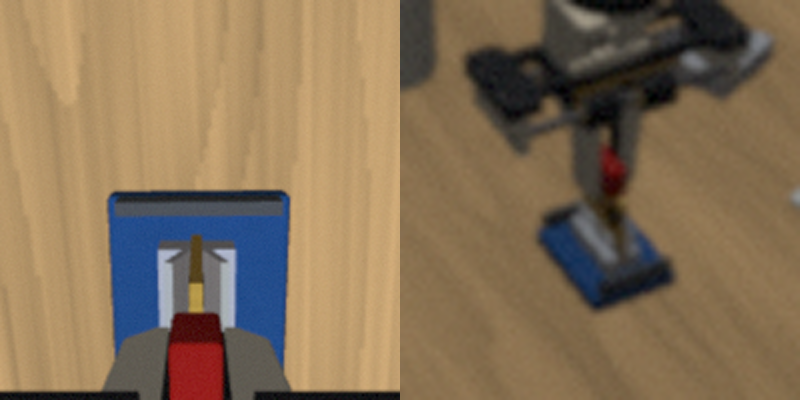

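The plate (196,236) is between the jaws and centred across them. Checking how it sits along the jaws.

Run:
```python
from h import *
s=robot.read_state(); R=cv2.Rodrigues(np.array(s["orientation"],float))[0]
L=lambda p:((R.T@(p-s["tool_pos"]))*1000).round(1)
for n,px,z in[("plate far lower",(196,236),s["tool_pos"][2]-.053),("plate if 5 higher",(196,236),s["tool_pos"][2]-.048),("jaw far top",(196,247),.047),("jaw far low",(196,240),.014),("base far edge strip",(196,200),.014),("base far",(196,192),.014)]:
    p=ray("wrist",(px[0]/2+160,px[1]/2+60),z); print(n,p.round(4),L(p))
```

```text
plate far lower [0.6136 0.1942 0.0176] [24.1  0.4 53. ]
plate if 5 higher [0.6136 0.1954 0.0226] [25.3  0.4 48. ]
jaw far top [0.6137 0.1976 0.047 ] [27.4  0.3 23.6]
jaw far low [0.6135 0.1918 0.014 ] [21.6  0.4 56.6]
base far edge strip [0.6141 0.2073 0.014 ] [37.2  0.4 56.6]
base far [0.6142 0.2103 0.014 ] [40.2  0.4 56.6]
```

>>> play_rows(
  increments="0 0 1 0 1;0 0 2 0 1;0 0 3 0 1;0 0 4 0 1;0 0 4.5 0 1;0 0 4.5 0 1;0 0 4.5 0 1",
)

```text
t: 37.15
tool_pos: [0.6128, 0.1702, 0.0672]
orientation: [2.266, 2.175, 0.001]
force: [-1.3, -0.3, 4.8]
opening: 0.0137
gripper_force: 49.9
```

>>> play_rows(
  increments="0 0 1 0 1;0 0 2 0 1;0 0 3 0 1;0 0 3 0 1",
)

```text
t: 37.55
tool_pos: [0.6134, 0.1703, 0.067]
orientation: [2.266, 2.175, 0.002]
force: [-7.8, -2.4, 23.6]
opening: 0.0135
gripper_force: 50.0
```

It stopped at 0.067 with 24 N, so it is home. Easing off, releasing and rising.

>>> play_rows(
  increments="0 0 -2.5 0 1;0 0 -2.5 0 1;0 0 -2.5 0 0.5;0 0 -2.5 0 0;0 0 -2.5 0 0;0 0 -2.5 0 0;0 0 -2.5 0 0;0 0 -30 0 0;0 0 -70 0 0;0 0 -120 0 0;0 -60 -150 0 -1;0 -120 -150 0 -1;0 -120 -150 0 -1;0 -120 -150 0 -1",
)

```text
t: 38.95
tool_pos: [0.4905, 0.1756, 0.2145]
orientation: [2.265, 2.177, 0.001]
force: [-0.4, 0.4, 0.8]
opening: 0.0737
gripper_force: 0.0
```

Run:
```python
from h import *
s=robot.read_state(); print(s["t"],s["tool_pos"],s["opening"],s["force"])
im=robot.read_camera("wrist")
sd=robot.read_camera("side"); a=cv2.resize(sd[120:270,220:395],(400,343),interpolation=cv2.INTER_CUBIC); b=cv2.resize(im,(400,343))
cv2.imwrite("pics/w14.png",np.hstack([a,b]))
for n in ["wrist","side"]: print([(np.round(d["centre"],4),round(d["conf"],2)) for d in robot.landmark_of(n,"plate_mid")])
robot.read_camera("top")
for n in ["wrist","side","top"]: print([(np.round(d["centre"],4),round(d["conf"],2)) for d in robot.landmark_of(n,"clip")[:1]])
```

```text
38.95 [0.4905348  0.17564171 0.21446693] 0.07373849741879239 [-0.37203597  0.43245359  0.82491904]
[(array([ 0.3451, -0.1095,  0.0401]), 0.82), (array([0.6101, 0.1729, 0.056 ]), 0.61)]
[(array([ 0.3373, -0.1133,  0.0397]), 0.95), (array([ 0.3213, -0.2179,  0.0399]), 0.86), (array([ 0.2443, -0.271 ,  0.042 ]), 0.61), (array([0.6116, 0.1684, 0.0542]), 0.48)]
[(array([0.6132, 0.1666, 0.0016]), 0.91)]
[(array([0.6106, 0.165 , 0.0028]), 0.86)]
[(array([ 6.101e-01,  1.647e-01, -2.000e-04]), 0.74)]
```

View pics/w14.png

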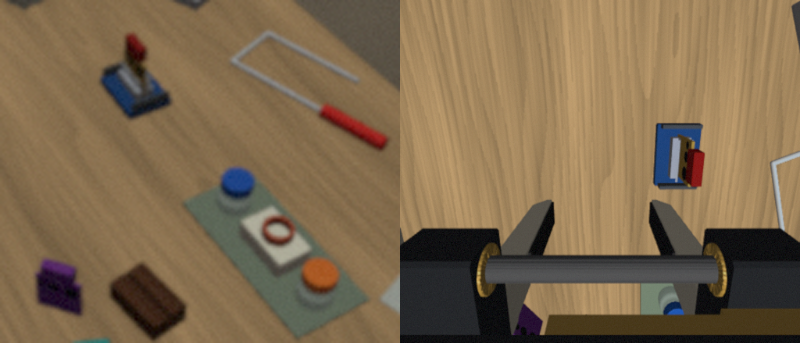

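The plate is upright and home in the clip: its middle is estimated at z≈0.055 against 0.056 expected, and its y is within a few mm of the clip's middle. The brick row is as asked and nothing touches the robot. Handing in.

```bash
python3 -c "
from plant import robot
print(robot.close_job())"
```

```text
the job is handed in; nothing more can be done
None
```

The job is handed in after about 39 s of robot time: the brick, ring and both jars stand in line on the mat with gaps of about 18–19 mm, and the plate is pressed home in the clip, within a few mm of its middle; no verdict came back.

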